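Index the vial carousel to the amber vial

TASK

Turn the vial carousel, which has a blue bar grip on top, by one click the short way round, so that the brown vial with the black cap comes to stand in front of the reader (the white housing with the red mark). Leave the carousel resting in its click position, with the brown vial upright in its socket, and let go.

Things in the scene. Friction and masses are not known exactly. Their poses are not given: they have to be found in the camera images.
- carousel_grip (a point): Centre of the blue bar grip (54 x 14 x 34 mm high) on top of the carousel, on its vertical turning axis, 133 mm above the table; x along the bar, y across it, z up. It turns with the carousel. Below: a 22 mm column and a 172 mm turntable (top at 33 mm) with six black sockets every 60 degrees. The vials reach only 93 mm, so open fingers fit astride the bar. It starts pointing at the reader.
- carousel (a joint): Carousel angle in rad, 0 at the start, positive anticlockwise from above. Detents: it falls by itself to rest at the nearest multiple of 60 degrees (0, +-1.047, ...) when let go; passing the crest between takes about 0.12 N m. Stops at +-3.1. The base is fixed to the table.
- amber_vial (a point): Centre, half-way up, of the brown vial with black cap, 27 mm diameter, 60 mm high, z along its axis. It stands loose in a carousel socket (31 mm bore, 20 mm deep) on a 62 mm radius, at the start one place to the left or to the right of the reader. Pale vials with white caps stand at the reader and in the place on its other side.
- reader_place (a point): Point in front of the reader where the vial's centre shall stand, 62 mm from the turning axis, 63 mm above the table; x points from the axis to the reader, z up. The reader is a white housing (42 x 50 mm, top at 82 mm) with black window and red mark, fixed to the grey base on the side away from the robot, its face 107 mm from the axis.
Things that resemble listed ones, but are neither listed nor needed, are in the scene too. Leave any orange look-alike of the part that bears amber_vial alone.

How it is judged:
By the outcome, as a careful person would: the job done as asked, in the order asked, and still so for the second after the job is handed in, with the robot touching nothing.
It also fails if it takes over 32 s, if anything falls off the work surface, if the arm or the gripper's body presses on something with over 40 N, if the wrist force passes 120 N, or if a joint passes its speed limit or range.

ROBOT

A 6-joint arm with a two-finger parallel gripper is mounted at the origin on a cart in front of the work surface, level with it; the furniture and walls round the work are solid. World frame = base frame: x ahead of the robot, y to its left, z up, the work surface at z = 0. Lengths are in m, angles in rad, forces in N, time in s.
With the tool pointing down it reaches from about 0.275 to 0.775 m from the base axis. Payload 14.6 kg.
Tool frame: the origin (TCP) lies where the fingers leave the gripper's body, on its centre line; the fingertips stand 73 mm ahead of it and the grasp point (between the pads) lies 54 mm ahead of it; z points along the fingers, x is the direction in which the jaws open and shut, and the axes are right-handed (so a half turn about z gives the same grasp; the last joint's range is limited). The gripper opens to 85 mm and grips with 20 to 120 N. Pads are 22 mm wide; open, the fingers measure 114 mm over their backs; the gripper's body (76 mm by 85 mm) begins 54 mm behind the grasp point. The pads swing forward as they close: fully open they stand 13 mm farther back than shut.
Start: joints at [1.103, 0.263, -0.048, 1.259, 0, 1.415], TCP at [0.162, 0.5, 0.304] pointing down, gripper open.
Joint ranges: [-2.65, 2.65], [-0.89, 1.7], [-1.18, 1.37], [-2.13, 2.11], [-1.35, 1.29], [-3.14, 3.14]. Speed limits (rad/s): [1.89, 1.89, 2.57, 2.79, 3.14, 3.14].

INTERFACE

Orientations are given as a rotation vector (axis times angle).
In Python, from rig import sensors, grab_frame, arm, trace, spot_point gives the robot as it stands.
- The arm moves only by the shell command python3 -m handwheel 'ROWS' [FORCE]. ROWS is JSON, a list of rows, each an object of numbers: "wx", "wy", "wz": the turn, a rotation vector about the tool's x, y, z in rad; "dx", "dy", "dz": the shift along the tool's x, y, z in cm; "grip": the opening, from -1 (shut) to 1 (fully open). A call has exactly 10 rows; each row shifts and turns the commanded pose from where the row before left it, along the tool's axes as they then stand; what a row does not reach is not made up. A row lasts 1/10 s, in which the tool goes at most 50 mm and 8.59 degrees, less where a joint would pass 70% of its speed; a pose out of reach is approached as far as the arm can. A call is refused whole if a number of a shift passes 5 or a number of a turn 0.15, either way. A call with a gripper value outside its range is refused whole. The fingers move at their own pace and stop on an object; FORCE is the grip in N (left out, the last holds). Time passes only in rows, so rows that do not move let the fingers close, or fill a call up. It gives the time, the measured TCP pose, the force and the opening at its end, in the units of the state.
- sensors.state(): the state, without advancing time (a new reading comes with each control period).
- grab_frame(name): name is "scene" or "top"; returns a dict with "frame" (480x640x3 uint8, blue, green, red), "K" (3x3 intrinsics, pixels), "origin" and "orientation" of the camera in the world. Camera axes: x right, y down, z forward; pixel columns grow to the right and rows downward; lengths in m; the calibration is good to about 2 mm. A picture is of the moment at which its call begins. There is no depth.
- arm.sign_off(): hands the job in, once; it reports no verdict.
Trained networks look in a picture, given as the dict that the camera call returned (one of the last four; its "shot" number tells which), for a name from the list of things; names that differ only in an ending like _2 or _b are one class to them, and where a whole thing is asked for, a point or a joint stands for the part that bears it (a point fixed in the world has none). Each returns a list of dicts, best first, with "confidence" (0 to 1); they miss things now and then, are a little off and sometimes report something else, mostly with a low value. They report only what shows in the picture. A call takes as long as a camera call. They do not tell look-alikes from the thing itself.
- trace(picture, label): "region" (480x640 bool, what is visible of it).
- spot_point(picture, label): "centre" ([x, y, z] in m, in world coordinates, good to about 4 mm: a listed point, or the origin of a listed thing).
The state is a dict: "clock": time; "joint_positions": joint angles; "joint_vel": joint speeds; "joint_torque": joint torques, N m; "tool_pos": TCP position; "ee_rot": TCP orientation; "force": force on the tool from outside, world axes, zero at the start; "wrist_torque": the same for the moment, N m; "finger_gap": opening from 0.0 (shut) to 1.0 (fully open).
Only numpy, scipy, OpenCV 4.12 (cv2) and the standard library are available. Lean on these libraries where they do the work, as an engineer would, in place of code of your own. Each camera call takes 0.05 s, during which the arm holds its last target. There are 200 camera calls.

## Working session

There is one attempt and no reset: what is moved stays moved. The work goes in short steps, Python scripts to look and compute and a shell command to move; the robot and the scene stay as the last step left them, time stands still between calls to the robot, and variables do not carry over. Pictures are saved under pics/ and viewed, about 8 in all and at most 12, crops included, and the job is handed in when it is done.

```bash
ls; mkdir -p pics
python3 - <<'E'
from rig import *
import cv2,numpy as np
s=sensors.state();print({k:np.round(v,3).tolist() for k,v in s.items()})
for n in("scene","top"):
    f=grab_frame(n);cv2.imwrite(f"pics/{n}0.png",f["frame"]);print(n,np.round(f["origin"],3),np.round(f["orientation"],3).tolist())
    for l in("carousel_grip","amber_vial","reader_place"):
        print(l,[(np.round(d["centre"],3).tolist(),round(d["confidence"],2)) for d in spot_point(f,l)])
E
```

```text
pics
{'clock': 0.0, 'joint_positions': [1.103, 0.264, -0.049, 1.259, -0.0, 1.415], 'joint_vel': [-0.002, 0.001, 0.0, -0.0, -0.001, 0.0], 'joint_torque': [0.0, -63.762, 38.457, 0.014, -0.0, -0.0], 'tool_pos': [0.161, 0.499, 0.303], 'ee_rot': [2.54, 1.848, -0.001], 'force': [0.202, 0.144, -0.141], 'wrist_torque': [-0.014, -0.011, -0.001], 'finger_gap': 1.003}
scene [ 0.09  -0.651  0.515] [-1.989, 0.623, -0.375]
carousel_grip [([0.477, -0.031, 0.136], 0.85)]
amber_vial [([0.486, -0.093, 0.064], 0.74), ([0.445, -0.199, 0.03], 0.66)]
reader_place [([0.538, -0.055, 0.059], 0.71)]
top [ 0.404 -0.035  0.933] [-2.149, 2.167, -0.164]
carousel_grip [([0.477, -0.031, 0.132], 0.95)]
amber_vial [([0.448, -0.202, 0.028], 0.71), ([0.474, -0.033, 0.129], 0.61), ([0.489, -0.091, 0.065], 0.55)]
reader_place [([0.535, -0.051, 0.058], 0.63)]
```

View pics/scene0.png

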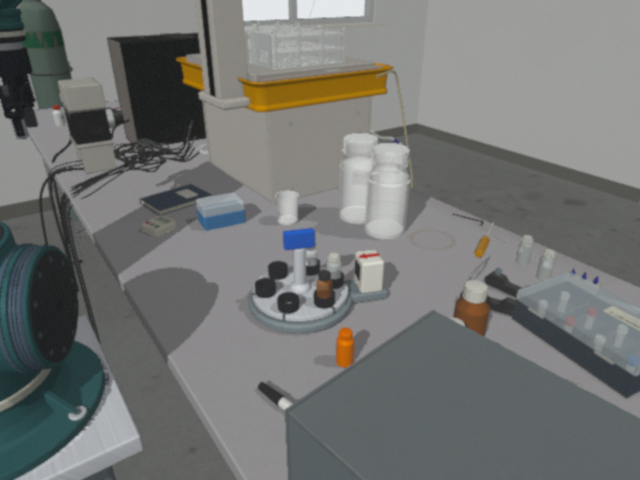

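View pics/top0.png

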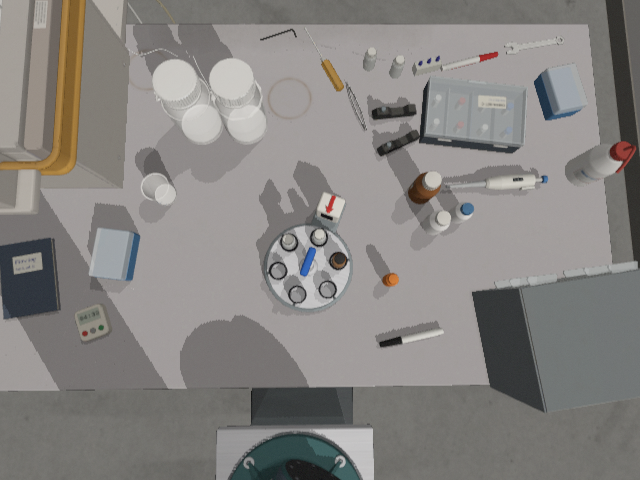

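Top view: the axis and blue grip are at about (308,262), the reader at (330,208), and pale vials at the reader (319,237) and on its left (289,242). There are three candidates for the amber vial:
- (339,261): brown with a black cap, standing in a socket. It fits the description.
- (391,280): the orange look-alike, to be left alone.
- (425,187): a large brown bottle with a white cap, so not it.

The amber vial is on the clockwise side of the reader, so the turn is +60° (anticlockwise). I'll confirm this in a crop and measure the bar's yaw.

```bash
cat > h.py <<'E'
from rig import *
import cv2,numpy as np
from scipy.spatial.transform import Rotation as R
def back(f,uv,z):
    r=R.from_rotvec(f["orientation"]).as_matrix() if np.ndim(f["orientation"])==1 else np.array(f["orientation"])
    d=r@np.linalg.inv(f["K"])@np.array([*uv,1.]);o=np.array(f["origin"]);return o+d*(z-o[2])/d[2]
def bar(f,z=.15):
    h=cv2.cvtColor(f["frame"],cv2.COLOR_BGR2HSV);m=cv2.inRange(h,(105,150,60),(130,255,255))
    m[:215]=0;m[310:]=0;m[:,:255]=0;m[:,360:]=0
    p=np.argwhere(m)[:,::-1]
    w=np.array([back(f,q,z)[:2] for q in p]);c=w.mean(0);e,v=np.linalg.eigh(np.cov(w.T))
    return c,np.degrees(np.arctan(v[1,1]/v[0,1])),len(p),np.sqrt(12*e)
def tool():
    s=sensors.state();return np.array(s["tool_pos"]),R.from_rotvec(s["ee_rot"]).as_matrix(),s
E
python3 - <<'E'
from h import *
f=grab_frame("top");print(bar(f))
p,r,s=tool();print(r.round(3).tolist())
t=np.array([.477,-.032,.25]);print("delta cm tool",(r.T@(t-p)*100).round(2))
cv2.imwrite("pics/crop1.png",cv2.resize(f["frame"][180:320,250:410],None,fx=4,fy=4,interpolation=cv2.INTER_CUBIC))
E
```

```text
(array([ 0.47635231, -0.02962603]), np.float64(-21.219075597951086), 206, array([0.01292882, 0.05094449]))
[[0.308, 0.951, -0.0], [0.951, -0.308, -0.0], [-0.0, -0.0, -1.0]]
delta cm tool [-40.87  46.37   5.39]
```

View pics/crop1.png

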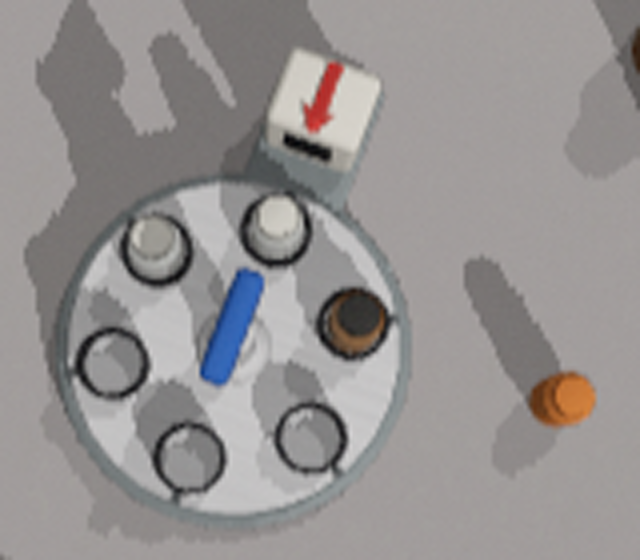

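The crop shows the brown, black-capped vial in its socket at crop (355,322), one place clockwise of the reader's place. The bar points at the reader, with yaw about -20.5° and centre about (0.4765, -0.0305). I'll move above it now.

```bash
python3 -m handwheel '[{"dx":-2.9,"dy":3.3},{"dx":-2.9,"dy":3.3},{"dx":-2.9,"dy":3.3},{"dx":-2.9,"dy":3.3},{"dx":-2.9,"dy":3.3},{"dx":-2.9,"dy":3.3},{"dx":-2.9,"dy":3.3},{"dx":-2.9,"dy":3.3},{"dx":-2.9,"dy":3.3},{"dx":-2.9,"dy":3.3}]' 40
python3 -m handwheel '[{"dx":-2.9,"dy":3.3},{"dx":-2.9,"dy":3.3},{"dx":-2.9,"dy":3.3},{"dx":-2.0,"dy":2.5,"dz":1},{"dx":-1.1,"dy":1,"dz":2},{"wz":0.045,"dz":2.4},{},{},{},{}]'
python3 - <<'E'
from h import *
p,r,s=tool();print(p,np.degrees(np.arctan2(r[1,0],r[0,0])),s["clock"],s["force"])
t=np.array([.4765,-.0305,.188]);print("delta cm tool",(r.T@(t-p)*100).round(2))
for n in("scene","top"):
    f=grab_frame(n);cv2.imwrite(f"pics/{n}2.png",f["frame"])
    print([(np.round(d["centre"],4).tolist(),round(d["confidence"],2)) for d in spot_point(f,"carousel_grip")])
f=cv2.imread("pics/scene2.png")
cv2.imwrite("pics/scene2c.png",cv2.resize(f[150:340,220:420],None,fx=3,fy=3,interpolation=cv2.INTER_CUBIC))
E
```

```text
[0.16154594 0.49952861 0.30386193] 72.07956147428179 0.45 [-0.77573949 -1.10980003  0.44144819]
delta cm tool [-40.74  46.28  11.59]
[([0.4766, -0.0315, 0.1343], 0.91)]
[([0.4775, -0.0296, 0.1301], 0.75)]validation failed for argument at $[0]...
validation failed for argument at $[0]...
```

View pics/scene2c.png

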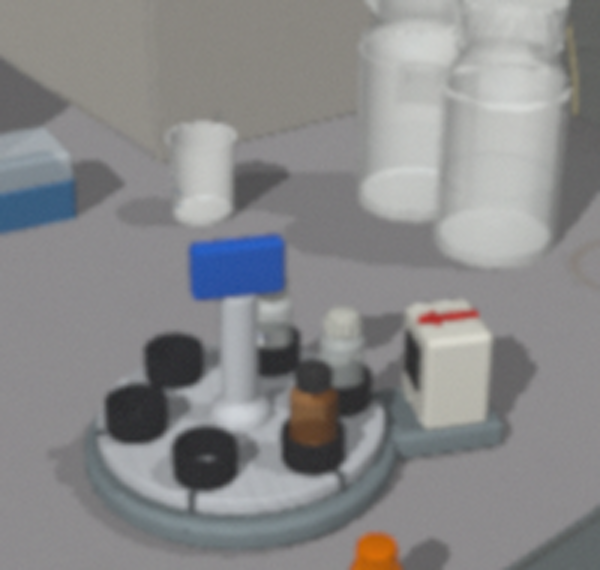

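The arm hasn't moved because the rows were refused, probably since every field is required. The grip's position agrees again. I'll resend with full rows.

```bash
python3 -m handwheel '[{"wx":0,"wy":0,"wz":0,"dx":-2.9,"dy":3.3,"dz":0,"grip":1},{"wx":0,"wy":0,"wz":0,"dx":-2.9,"dy":3.3,"dz":0,"grip":1},{"wx":0,"wy":0,"wz":0,"dx":-2.9,"dy":3.3,"dz":0,"grip":1},{"wx":0,"wy":0,"wz":0,"dx":-2.9,"dy":3.3,"dz":0,"grip":1},{"wx":0,"wy":0,"wz":0,"dx":-2.9,"dy":3.3,"dz":0,"grip":1},{"wx":0,"wy":0,"wz":0,"dx":-2.9,"dy":3.3,"dz":0,"grip":1},{"wx":0,"wy":0,"wz":0,"dx":-2.9,"dy":3.3,"dz":0,"grip":1},{"wx":0,"wy":0,"wz":0,"dx":-2.9,"dy":3.3,"dz":0,"grip":1},{"wx":0,"wy":0,"wz":0,"dx":-2.9,"dy":3.3,"dz":0,"grip":1},{"wx":0,"wy":0,"wz":0,"dx":-2.9,"dy":3.3,"dz":0,"grip":1}]' 40
```

```text
clock: 1.65
tool_pos: [0.3869, 0.1203, 0.3041]
ee_rot: [2.54, 1.848, 0.001]
force: [1.4, 0.6, -0.5]
finger_gap: 0.997
```

```bash
python3 -m handwheel '[{"wx":0,"wy":0,"wz":0,"dx":-2.9,"dy":3.3,"dz":0,"grip":1},{"wx":0,"wy":0,"wz":0,"dx":-2.9,"dy":3.3,"dz":0,"grip":1},{"wx":0,"wy":0,"wz":0,"dx":-2.9,"dy":3.3,"dz":0,"grip":1},{"wx":0,"wy":0,"wz":0,"dx":-1.9,"dy":2.2,"dz":1,"grip":1},{"wx":0,"wy":0,"wz":0,"dx":-1.1,"dy":1.2,"dz":2,"grip":1},{"wx":0,"wy":0,"wz":0.045,"dx":0,"dy":0,"dz":2.4,"grip":1},{"wx":0,"wy":0,"wz":0,"dx":0,"dy":0,"dz":0,"grip":1},{"wx":0,"wy":0,"wz":0,"dx":0,"dy":0,"dz":0,"grip":1},{"wx":0,"wy":0,"wz":0,"dx":0,"dy":0,"dz":0,"grip":1},{"wx":0,"wy":0,"wz":0,"dx":0,"dy":0,"dz":0,"grip":1}]'
python3 - <<'E'
from h import *
p,r,s=tool();print(p,np.degrees(np.arctan2(r[1,0],r[0,0])),s["clock"],s["force"])
t=np.array([.477,-.0305,.188]);print("delta cm tool",(r.T@(t-p)*100).round(2))
f=grab_frame("scene");f=f["frame"]
cv2.imwrite("pics/scene3c.png",cv2.resize(f[130:340,200:420],None,fx=2.7,fy=2.7,interpolation=cv2.INTER_CUBIC))
E
```

```text
clock: 2.65
tool_pos: [0.4772, -0.03, 0.251]
ee_rot: [2.579, 1.791, 0.002]
force: [0.5, 0.1, -0.3]
finger_gap: 0.998
[ 0.47716734 -0.02996187  0.25098862] 69.56356514167045 2.65 [ 0.51348012  0.13432071 -0.27751937]
delta cm tool [-0.06 -0.01  6.3 ]
```

View pics/scene3c.png

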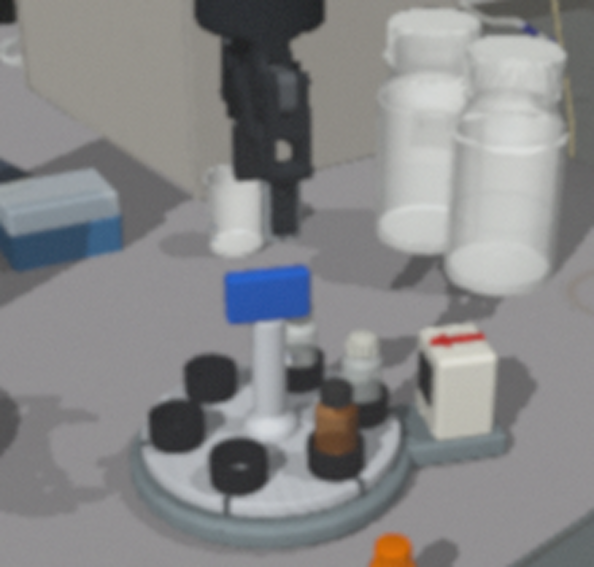

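The crop shows the gripper directly over the bar at crop (267,293), with the fingers astride and clear. I'll go down and close.

```bash
python3 -m handwheel '[{"wx":0,"wy":0,"wz":0,"dx":0,"dy":0,"dz":1.3,"grip":1},{"wx":0,"wy":0,"wz":0,"dx":0,"dy":0,"dz":1.5,"grip":1},{"wx":0,"wy":0,"wz":0,"dx":0,"dy":0,"dz":1.5,"grip":1},{"wx":0,"wy":0,"wz":0,"dx":0,"dy":0,"dz":1.2,"grip":1},{"wx":0,"wy":0,"wz":0,"dx":0,"dy":0,"dz":0.8,"grip":1},{"wx":0,"wy":0,"wz":0,"dx":0,"dy":0,"dz":0,"grip":0.5},{"wx":0,"wy":0,"wz":0,"dx":0,"dy":0,"dz":0,"grip":0},{"wx":0,"wy":0,"wz":0,"dx":0,"dy":0,"dz":0,"grip":-0.4},{"wx":0,"wy":0,"wz":0,"dx":0,"dy":0,"dz":0,"grip":-0.6},{"wx":0,"wy":0,"wz":0,"dx":0,"dy":0,"dz":0,"grip":-0.7}]' 40
python3 -m handwheel '[{"wx":0,"wy":0,"wz":0,"dx":0,"dy":0,"dz":0,"grip":-1},{"wx":0,"wy":0,"wz":0,"dx":0,"dy":0,"dz":0,"grip":-1},{"wx":0,"wy":0,"wz":0,"dx":0,"dy":0,"dz":0,"grip":-1},{"wx":0,"wy":0,"wz":0,"dx":0,"dy":0,"dz":0,"grip":-1},{"wx":0,"wy":0,"wz":0,"dx":0,"dy":0,"dz":0,"grip":-1},{"wx":0,"wy":0,"wz":0,"dx":0,"dy":0,"dz":0,"grip":-1},{"wx":0,"wy":0,"wz":0,"dx":0,"dy":0,"dz":0,"grip":-1},{"wx":0,"wy":0,"wz":0,"dx":0,"dy":0,"dz":0,"grip":-1},{"wx":0,"wy":0,"wz":0,"dx":0,"dy":0,"dz":0,"grip":-1},{"wx":0,"wy":0,"wz":0,"dx":0,"dy":0,"dz":0,"grip":-1}]' 40
```

```text
clock: 3.7
tool_pos: [0.4774, -0.0301, 0.188]
ee_rot: [2.58, 1.79, 0.003]
force: [-5.0, 24.5, 25.5]
finger_gap: 0.16
clock: 4.7
tool_pos: [0.4775, -0.03, 0.1881]
ee_rot: [2.58, 1.791, 0.004]
force: [-2.5, 4.5, 15.3]
finger_gap: 0.156
```

The bar is gripped (gap about 13 mm) and the forces are low. Next is the +60° turn about world z, which is negative wz.

```bash
python3 -m handwheel '[{"wx":0,"wy":0,"wz":-0.03,"dx":0,"dy":0,"dz":0,"grip":-1},{"wx":0,"wy":0,"wz":-0.05,"dx":0,"dy":0,"dz":0,"grip":-1},{"wx":0,"wy":0,"wz":-0.06,"dx":0,"dy":0,"dz":0,"grip":-1},{"wx":0,"wy":0,"wz":-0.06,"dx":0,"dy":0,"dz":0,"grip":-1},{"wx":0,"wy":0,"wz":-0.06,"dx":0,"dy":0,"dz":0,"grip":-1},{"wx":0,"wy":0,"wz":-0.06,"dx":0,"dy":0,"dz":0,"grip":-1},{"wx":0,"wy":0,"wz":-0.06,"dx":0,"dy":0,"dz":0,"grip":-1},{"wx":0,"wy":0,"wz":-0.06,"dx":0,"dy":0,"dz":0,"grip":-1},{"wx":0,"wy":0,"wz":-0.06,"dx":0,"dy":0,"dz":0,"grip":-1},{"wx":0,"wy":0,"wz":-0.06,"dx":0,"dy":0,"dz":0,"grip":-1}]' 40
python3 -m handwheel '[{"wx":0,"wy":0,"wz":-0.06,"dx":0,"dy":0,"dz":0,"grip":-1},{"wx":0,"wy":0,"wz":-0.06,"dx":0,"dy":0,"dz":0,"grip":-1},{"wx":0,"wy":0,"wz":-0.06,"dx":0,"dy":0,"dz":0,"grip":-1},{"wx":0,"wy":0,"wz":-0.06,"dx":0,"dy":0,"dz":0,"grip":-1},{"wx":0,"wy":0,"wz":-0.06,"dx":0,"dy":0,"dz":0,"grip":-1},{"wx":0,"wy":0,"wz":-0.06,"dx":0,"dy":0,"dz":0,"grip":-1},{"wx":0,"wy":0,"wz":-0.06,"dx":0,"dy":0,"dz":0,"grip":-1},{"wx":0,"wy":0,"wz":-0.045,"dx":0,"dy":0,"dz":0,"grip":-1},{"wx":0,"wy":0,"wz":-0.02,"dx":0,"dy":0,"dz":0,"grip":-1},{"wx":0,"wy":0,"wz":0,"dx":0,"dy":0,"dz":0,"grip":-1}]' 40
python3 - <<'E'
from h import *
p,r,s=tool();print(p,np.degrees(np.arctan2(r[1,0],r[0,0])),s["clock"],s["force"],s["wrist_torque"])
f=grab_frame("scene");f=f["frame"]
cv2.imwrite("pics/scene4c.png",cv2.resize(f[130:340,200:420],None,fx=2.7,fy=2.7,interpolation=cv2.INTER_CUBIC))
E
```

```text
clock: 5.7
tool_pos: [0.4774, -0.0301, 0.1881]
ee_rot: [1.982, 2.436, 0.003]
force: [-1.4, 1.5, 15.7]
finger_gap: 0.156
clock: 6.7
tool_pos: [0.4775, -0.0302, 0.1881]
ee_rot: [1.341, 2.839, 0.001]
force: [-1.2, 1.2, 15.1]
finger_gap: 0.158
[ 0.47747909 -0.03024925  0.18808196] 129.41889223615775 6.7 [-1.20886683  1.15772098 15.14299953] [0.6304239  0.66090073 0.01532999]
```

View pics/scene4c.png

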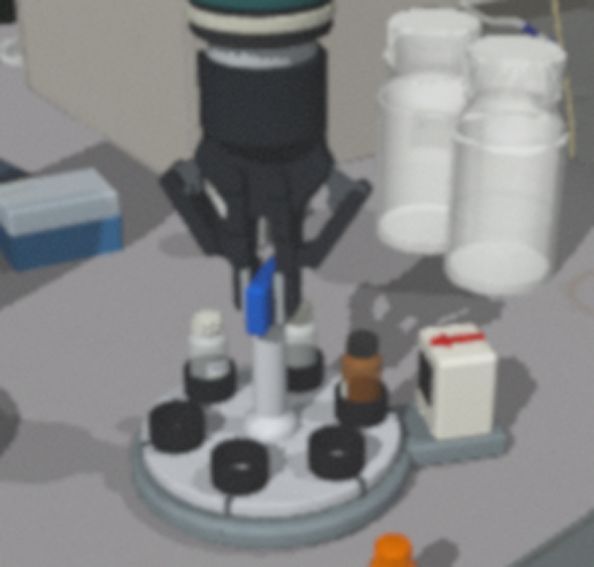

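The carousel has turned and the amber vial stands upright at crop (361,370), in front of the reader. I'll open slowly, then retreat straight up.

```bash
python3 -m handwheel '[{"wx":0,"wy":0,"wz":0,"dx":0,"dy":0,"dz":0,"grip":-0.6},{"wx":0,"wy":0,"wz":0,"dx":0,"dy":0,"dz":0,"grip":-0.4},{"wx":0,"wy":0,"wz":0,"dx":0,"dy":0,"dz":0,"grip":-0.1},{"wx":0,"wy":0,"wz":0,"dx":0,"dy":0,"dz":0,"grip":0.3},{"wx":0,"wy":0,"wz":0,"dx":0,"dy":0,"dz":0,"grip":0.8},{"wx":0,"wy":0,"wz":0,"dx":0,"dy":0,"dz":0,"grip":1},{"wx":0,"wy":0,"wz":0,"dx":0,"dy":0,"dz":0,"grip":1},{"wx":0,"wy":0,"wz":0,"dx":0,"dy":0,"dz":0,"grip":1},{"wx":0,"wy":0,"wz":0,"dx":0,"dy":0,"dz":0,"grip":1},{"wx":0,"wy":0,"wz":0,"dx":0,"dy":0,"dz":0,"grip":1}]' 40
python3 -m handwheel '[{"wx":0,"wy":0,"wz":0,"dx":0,"dy":0,"dz":-0.8,"grip":1},{"wx":0,"wy":0,"wz":0,"dx":0,"dy":0,"dz":-1.5,"grip":1},{"wx":0,"wy":0,"wz":0,"dx":0,"dy":0,"dz":-2,"grip":1},{"wx":0,"wy":0,"wz":0,"dx":0,"dy":0,"dz":-2.5,"grip":1},{"wx":0,"wy":0,"wz":0,"dx":0,"dy":0,"dz":-2.5,"grip":1},{"wx":0,"wy":0,"wz":0,"dx":0,"dy":0,"dz":-2,"grip":1},{"wx":0,"wy":0,"wz":0,"dx":0,"dy":0,"dz":-1.5,"grip":1},{"wx":0,"wy":0,"wz":0,"dx":0,"dy":0,"dz":-0.8,"grip":1},{"wx":0,"wy":0,"wz":0,"dx":0,"dy":0,"dz":0,"grip":1},{"wx":0,"wy":0,"wz":0,"dx":0,"dy":0,"dz":0,"grip":1}]' 40
python3 - <<'E'
from h import *
s=sensors.state();print(s["clock"],s["force"])
for n in("scene","top"):
    f=grab_frame(n);print(n)
    for l in("carousel_grip","amber_vial","reader_place"):
        print(l,[(np.round(d["centre"],3).tolist(),round(d["confidence"],2)) for d in spot_point(f,l)])
    if n=="scene": cv2.imwrite("pics/scene5c.png",cv2.resize(f["frame"][130:340,200:420],None,fx=2.7,fy=2.7,interpolation=cv2.INTER_CUBIC))
E
```

```text
clock: 7.75
tool_pos: [0.4769, -0.0302, 0.1869]
ee_rot: [1.343, 2.84, 0.0]
force: [-0.5, -0.8, 1.2]
finger_gap: 0.995
clock: 8.75
tool_pos: [0.4767, -0.0302, 0.3224]
ee_rot: [-1.343, -2.839, 0.0]
force: [-0.1, -0.2, 0.0]
finger_gap: 1.003
8.75 [-0.06847251 -0.24529715  0.00560981]
scene
carousel_grip [([0.48, -0.032, 0.132], 0.7)]
amber_vial [([0.535, -0.055, 0.062], 0.66), ([0.448, -0.192, 0.03], 0.66)]
reader_place [([0.542, -0.056, 0.064], 0.67)]
top
carousel_grip []
amber_vial [([0.446, -0.2, 0.028], 0.59)]
reader_place []
```

View pics/scene5c.png

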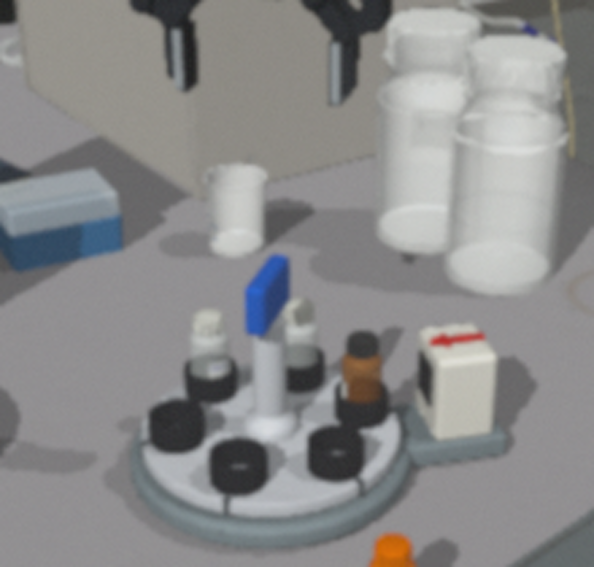

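The gripper is open and clear above. The amber vial is upright in its socket at crop (362,370), before the reader, and the carousel is at rest. I'm handing in.

```bash
python3 -c "
from rig import arm
print(arm.sign_off())"
```

```text
the job is handed in; nothing more can be done
None
```

I turned the carousel one click anticlockwise (+60°) by its blue bar, let go and backed the gripper straight up. I handed the job in at about 8.9 s, and no verdict was reported.

**Last checks:** After release, the scene camera showed the brown vial upright in its socket in front of the reader. It measured (0.535, -0.055, 0.062), and the reader place measured (0.542, -0.056, 0.064) in the same picture. That is about 7 mm apart, close to the networks' roughly 4 mm error on each point. The gripper was open and clear, with about 0 N on the wrist. The highest force I read was about 36 N, at the end of the call that lowered and closed the gripper; forces were read only at the end of each call.

**What failed or could not be confirmed:**
- The first two move commands were refused because their rows were incomplete; nothing moved.
- The final top view could not confirm the position: the raised gripper probably blocked it, and only the orange look-alike was detected.

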